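Gauge both ends of a housing on the bench comparator

ROBOT

A 6-joint arm with a two-finger parallel gripper is mounted at the origin on the work surface. World frame = base frame: x ahead of the robot, y to its left, z up, the work surface at z = 0. Lengths are in mm, angles in degrees, forces in N, time in s.
With the tool pointing down it reaches from about 300 to 850 mm from the base axis. Payload 4.2 kg.
Tool frame: the origin (TCP) lies midway between the tips of the shut fingers; the grasp point (between the pads) lies 19 mm behind it; z points along the fingers, y is the line along which they close (so a half turn about z gives the same grasp; the last joint's range is limited). The gripper opens to 91 mm and grips with 3 to 60 N. Pads are 32 mm wide; open, the fingers measure 118 mm over their backs; the gripper's body (76 mm by 178 mm) begins 60 mm behind the grasp point.
Start: joints at [-68.87, 18.312, 89.639, -0, 72.044, -1.146], TCP at [217.974, -532.1, 213.976] pointing down, gripper open.
Joint ranges: [-177.97, 177.97], [-48.28, 115.42], [12.27, 149.76], [-77.06, 257.06], [2.81, 150.46], [-146.56, 146.56]. Speed limits (degrees/s): [147.25, 147.25, 180, 180, 180, 180].

INTERFACE

Orientations are given as [roll, pitch, yaw] about the fixed x, y, z axes, in that order (R = Rz(yaw) Ry(pitch) Rx(roll)).
In Python, from workcell import state, grab_frame, camera_model, workorder gives the robot as it stands.
- The arm moves only by the tool carry_out, never from a script. Its argument "commands" is a list of rows, each a list of 7 numbers: the turn, a rotation vector about the tool's x, y, z in degrees, then the shift along the tool's x, y, z in mm, then the opening, from -1 (shut) to 1 (fully open). In form: [[ax, ay, az, dx, dy, dz, hand], ...]. A call has 1 to 20 rows; each row is the pose to reach, as a shift and turn from the pose commanded when the call began, along the tool's axes at that moment; what a row does not reach only later rows make up. A row lasts 1/10 s, in which the tool goes at most 50 mm and 8.59 degrees, less where a joint would pass 70% of its speed; a pose out of reach is approached as far as the arm can. A call with a gripper value outside its range is refused whole. The fingers move at their own pace and stop on an object; "force" is the grip in N (left out, the last holds). Time passes only in rows, so rows that repeat a pose let the fingers close. It gives the time, the measured TCP pose, the force, the opening and the grip force at its end, in the units of the state.
- state(): the state, without advancing time (a new reading comes with each control period).
- grab_frame(name): name is "side" or "top"; returns the picture (480x640x3 uint8, red, green, blue); there is no depth.
- camera_model(name): a dict with "fx", "fy", "cx", "cy" (pixels), "origin" and "rotation" of the camera in the world. Camera axes: x right, y up, looking along -z (the intrinsics and any distortion apply to the point x, -y, -z); pixel columns grow to the right and rows downward; lengths in mm; the calibration is good to about 2 mm. A picture is of the moment at which its call begins. camera_model takes no time and is no camera call.
- workorder.job_done(): hands the job in; it is judged then, once.
The state is a dict: "time_s": time; "qpos": joint angles; "qvel": joint speeds; "effort": joint torques, N m; "ee_pos": TCP position; "ee_rot": TCP orientation; "force": force on the tool from outside, world axes, zero at the start; "torque": the same for the moment, N m; "gripper_width": finger opening in mm; "gripper_force": force on a finger pad.
Only numpy, scipy, OpenCV 4.12 (cv2) and the standard library are available. Lean on these libraries where they do the work, as an engineer would, in place of code of your own. Each camera call takes 0.05 s, during which the arm holds its last target. There are 200 camera calls.

TASK

Gauge the two ends of the aluminium housing on the bench comparator: keeping it flat on the table, bring it in under the comparator's overhanging arm and press the end nearest the round boss squarely home against the steel stop, centred, so that the brass plunger is pushed right in, and keep it pressed there firmly (5 to 10 N) for a second. Then draw it out, turn it half round and press the plain end home in the same way for a second, and leave it standing there, flush and centred against the stop with the plunger still in. Do not ram the stop, lean on the comparator with the robot, or disturb the mouse, the ring gauge and the ball stand.

Things in the scene. Friction and masses are not known exactly. Their poses are not given: they have to be found in the camera images.
- gauge: bench comparator, fixed: grey foot 134 x 110 x 12 mm (from x = 20 mm), grey column (60 mm wide, 157 mm high, from x = 95 mm) and an aluminium overhanging arm. Origin on the table on the stop's centre line; x points level into the stop (the way the housing is pressed: away from the robot and to its left), y at right angles, z up
- overhang_tip (a point): middle of the lower edge of the overhanging arm's free end, at gauge x = -72, z = 118 mm. The arm is 36 mm wide, z = 118 to 150 mm, runs from here to the column and carries a dial (58 mm across, centre x = 30, z = 179 mm). Under it no gripper fits pointing straight down: lean it back about 45 degrees, body towards gauge -x, and hold the housing's rear 20 mm
- stop_place (a point): foremost place of the middle of the stop's face (gauge x = 0, z = 45 mm). The stop is a flat steel plate 70 mm wide, z = 14 to 76 mm, facing gauge -x, clamped so that its face stands anywhere from here to 12 mm further along gauge x: not measured, so feel for it. The clamp holds far more than the forces wanted
- plunger (a joint): travel of the round brass plunger, 10 mm thick, that sticks 8 mm out of the middle of the stop's face towards -x, 28 mm above the table: 0 = out, 0.008 = pushed in flush with the stop's face. A light spring (0.2 N at first, 1 N when fully in), weaker than the housing's friction on the table
- housing: the workpiece, a plain aluminium block 70 (x) x 50 (y) x 50 (z) mm, 0.4 to 0.6 kg, loose on the table. Origin at the centre of its underside, z up, x towards the boss end. On its top, 22 mm from the centre towards the boss end, stands a round boss 20 mm in diameter and 12 mm high
- boss_end (a point): centre of the housing's flat end face (50 x 50 mm) nearest the boss, 35 mm from the housing's origin along its +x, 25 mm up
- plain_end (a point): centre of the other flat end face, 35 mm from the housing's origin along its -x, 25 mm up
- ring_gauge: bystander: steel ring 64 mm in diameter, bore 36 mm, 22 mm high, lying on the table. Origin at the centre of its underside
- mouse: bystander: black computer mouse 100 x 58 x 35 mm. Origin at the centre of its underside, x along its length
- ball_stand: bystander: small white ball on a dark post, foot 60 mm in diameter, 93 mm high overall. Origin at the centre of its underside
Things that resemble listed ones, but are neither listed nor needed, are in the scene too. Of the things shaped like the housing, the aluminium one is meant.

How it is judged:
By the outcome, as a careful person would: the job done as asked, in the order asked, and still so for the second after the job is handed in, with the robot touching nothing.
It also fails if it takes over 72 s, if anything falls off the work surface, if the arm or the gripper's body presses on something with over 40 N, if the wrist force passes 120 N, or if a joint passes its speed limit or range.

## Working session

There is one attempt and no reset: what is moved stays moved. The work goes in short steps, Python scripts to look and compute and a tool call to move; the robot and the scene stay as the last step left them, time stands still between calls to the robot, and variables do not carry over. Pictures are saved under pics/ and viewed, at most 10 in all, crops included, and the job is handed in when it is done.

Besides the shell and the picture viewer there is one more tool, called after "Emit:" by a JSON object that holds its "op" and its "data", one argument or row to a line. carry_out: Moves the arm, as the interface text tells. Its arguments: {"type":"object","properties":{"commands":{"type":"array"},"force":{"type":"number"}},"required":["commands"]}

```bash
ls; mkdir -p pics; python3 - <<'E'
from workcell import *
import cv2
for n in("top","side"):
    cv2.imwrite(f"pics/{n}0.png",grab_frame(n)[:,:,::-1]); print(camera_model(n))
print(state())
E
```

```text
pics
{'fx': 493.7607226958983, 'fy': 493.7607226958983, 'cx': 323.2450155087036, 'cy': 242.97469772833205, 'origin': array([ 424.34645895,   22.68697279, 1126.07546488]), 'rotation': array([  6.54287913,   1.79238595, -89.33287734])}
{'fx': 569.1980849454263, 'fy': 569.1980849454263, 'cx': 320.6580771058726, 'cy': 233.2237378631288, 'origin': array([ 169.82572633, 1054.64217577,  760.44394241]), 'rotation': array([  59.43917071,    0.64072478, -160.85896256])}
{'time_s': 0.1, 'qpos': array([-6.88692884e+01,  1.83487474e+01,  8.96990955e+01,  6.67315251e-04,
        7.20448583e+01, -1.14571774e+00]), 'qvel': array([ 0.01629745,  0.01937737, -0.10884686,  0.15848789, -0.00061539,
        0.01482858]), 'effort': array([-2.76004830e-04, -4.13335133e+01, -2.32509702e+01,  7.28664966e-02,
        4.21606237e-02, -5.72906083e-05]), 'ee_pos': array([ 217.81085099, -531.65965946,  213.19882207]), 'ee_rot': array([-1.79907330e+02, -2.48793480e-03,  2.22762211e+01]), 'force': array([-0.55706534, -0.58672178,  0.29181577]), 'torque': array([ 0.05929629,  0.03679914, -0.00737417]), 'gripper_force': 0.0, 'gripper_width': 91.22126673716296}
```

View pics/top0.png

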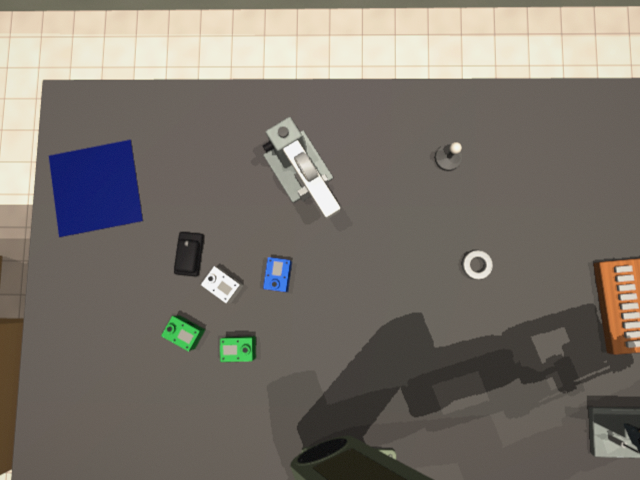

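View pics/side0.png

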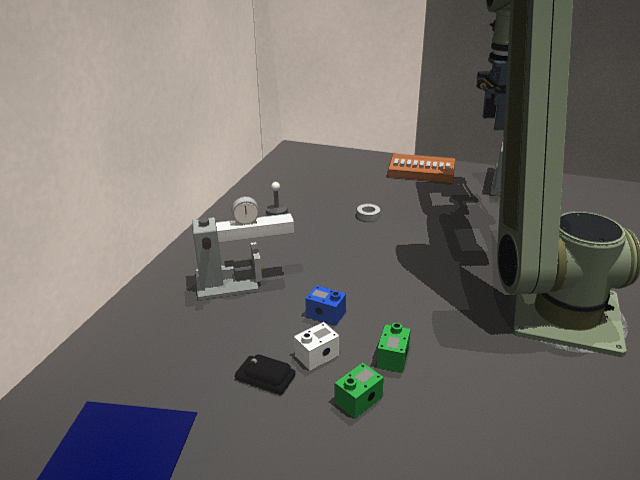

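The top view shows the aluminium housing at about (222,284), with its boss at (211,279). The mouse is at (188,254), the blue lookalike at (277,273), and the comparator runs from (285,130) to (330,210), with the overhang's tip at the lower right. I'll zoom in to get corners.

```bash
cat > h.py <<'E'
import numpy as np, cv2
from scipy.spatial.transform import Rotation as R
from workcell import *
def proj(n,P):
    c=camera_model(n); M=R.from_euler('xyz',c['rotation'],degrees=True).as_matrix()
    q=(np.atleast_2d(P)-c['origin'])@M
    return np.c_[c['fx']*q[:,0]/-q[:,2]+c['cx'], c['fy']*-q[:,1]/-q[:,2]+c['cy']]
def unproj(n,uv,z):
    c=camera_model(n); M=R.from_euler('xyz',c['rotation'],degrees=True).as_matrix()
    uv=np.atleast_2d(uv).astype(float)
    d=np.c_[(uv[:,0]-c['cx'])/c['fx'],-(uv[:,1]-c['cy'])/c['fy'],-np.ones(len(uv))]@M.T
    return c['origin']+d*((z-c['origin'][2])/d[:,2])[:,None]
E
python3 - <<'E'
import cv2
a=cv2.imread('pics/top0.png'); b=cv2.imread('pics/side0.png')
r=lambda i,f:cv2.resize(i,None,fx=f,fy=f,interpolation=cv2.INTER_CUBIC)
t1=r(a[225:325,165:300],4)   # 540x400 housing
cv2.imwrite('pics/c1.png',t1)
t2=r(a[105:225,250:350],5); cv2.imwrite('pics/c2.png',t2) #500x600
t3=r(b[190:400,180:400],2.8); cv2.imwrite('pics/c3.png',t3)
print(__import__('h').unproj('top',[[222,284],[211,279],[188,254],[330,210],[450,158],[478,265]],0).round())
E
```

```text
[[ 457.  290.    0.]
 [ 468.  316.    0.]
 [ 525.  372.    0.]
 [ 630.   45.    0.]
 [ 754. -233.    0.]
 [ 506. -291.    0.]]
```

View pics/c1.png

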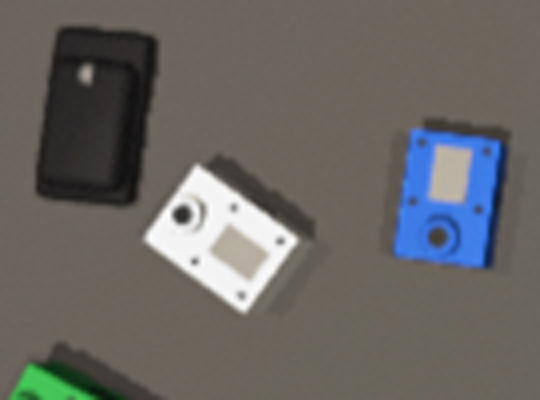

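View pics/c2.png

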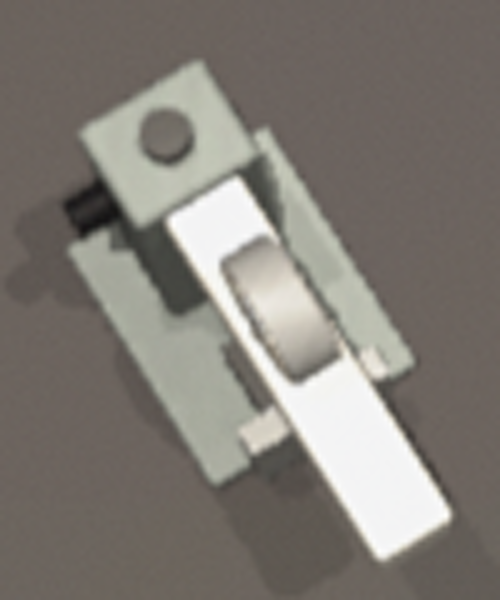

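View pics/c3.png

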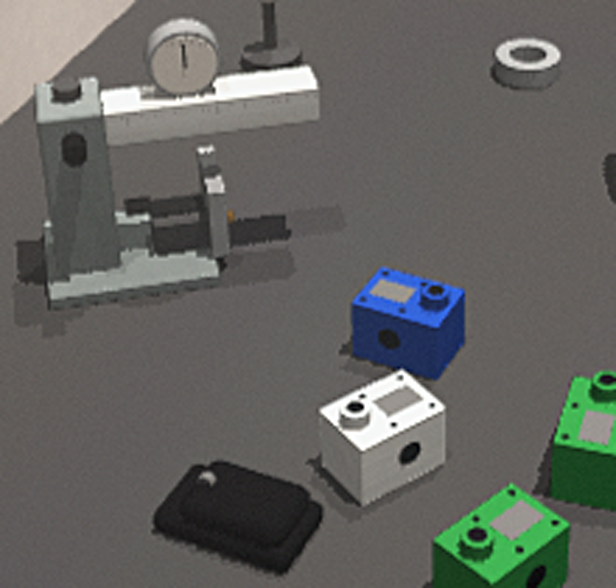

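The housing top's corners in crop c1 are (195,165), (300,238), (247,314) and (145,238), with the boss at the upper left. In c2, the tip corners of the gauge arm are (452,518) and (382,562). The side crop shows the stop's face at about (218,200) with the brass plunger just to its right. Next I'll fit the poses.

```bash
cat > fit.py <<'E'
from h import *
from scipy.optimize import least_squares
def px(p,f,o): return (np.array(p)+.5)/f-.5+o
def fit(obs,x0):
    def pts(x,P): 
        P=np.array(P,float); return P@R.from_euler('z',x[2],degrees=True).as_matrix().T+[x[0],x[1],0]
    def res(x): return np.concatenate([(proj(n,pts(x,P))-u).ravel() for n,P,u in obs])
    s=least_squares(res,x0,loss='soft_l1',x_scale=[1,1,1]); return s.x,res(s.x)
E
python3 - <<'E'
from fit import *
T=(165,225)
h=[('top',[[35,-25,50],[-35,-25,50],[-35,25,50],[35,25,50],[22,0,62]],px([[195,165],[300,238],[247,314],[145,238],[184,214]],4,T)),
   ('side',[[-35,-25,50],[-35,25,50],[35,25,50],[35,-25,50]],None)]
S=(180,190)
Hs=('side',[[-35,-25,50],[-35,25,50],[35,25,50],[35,-25,50],[35,25,0],[-35,25,0]],None)
x0=[450,290,120]
x,r=fit(h[:1],x0); print('housing top',x.round(2),r.round(1))
P=np.array([[sx,sy,z] for z in(50,0) for sx,sy in[(35,25),(35,-25),(-35,-25),(-35,25)]],float)
W=P@R.from_euler('z',x[2],degrees=True).as_matrix().T+[x[0],x[1],0]
print('side crop pred',((proj('side',W)-S)*2.8).round())
G=('top',[[-72,-18,150],[-72,18,150],[95,18,150],[95,-18,150],[95,-30,157],[95,30,157],[20,-55,12],[20,55,12],[154,55,12]],
  px([[452,518],[382,562],[165,215],[237,178],[262,155],[135,225],[413,365],[218,485],[70,243]],5,(250,105)))
Gs=('side',[[-72,18,150],[-72,18,118],[20,55,12],[154,55,12],[154,55,0],[20,55,0]],px([[318,90],[319,118],[219,266],[48,300],[50,307],[219,277]],2.8,S))
for o in([G],[Gs],[G,Gs]):
    x,r=fit(o,[690,90,30]); print('gauge',x.round(2),r.reshape(-1,2).round(1).tolist())
E
```

```text
housing top [454.73 282.63  55.86] [ 0.6 -0.1 -0.  -0.2 -0.2 -0.2 -0.3  0.4 -0.   0.1]
side crop pred [[361. 451.]
 [318. 411.]
 [401. 370.]
 [446. 408.]
 [363. 508.]
 [320. 467.]
 [402. 425.]
 [445. 464.]]
gauge [658.65  74.52  31.89] [[0.3, -0.3], [-1.1, 0.2], [-0.1, 0.7], [0.6, -0.9], [0.4, -0.5], [0.4, 0.7], [0.8, -0.4], [-1.1, 0.2], [-0.9, 0.3]]
gauge [663.55  66.33  32.51] [[-0.4, -2.4], [-0.3, 0.2], [-0.1, 1.4], [0.3, -1.9], [0.2, 0.0], [0.3, 1.8]]
gauge [659.13  73.89  31.93] [[0.6, -0.5], [-0.7, -0.1], [0.2, 0.5], [0.9, -1.1], [0.7, -0.7], [0.7, 0.5], [1.0, -0.6], [-0.8, -0.0], [-0.7, 0.2], [0.1, -0.3], [0.3, 2.3], [0.1, 3.7], [0.0, 0.1], [-0.0, 2.0], [0.4, 4.1]]
```

```bash
cat > icp.py <<'E'
from h import *
from scipy.optimize import least_squares
from scipy.ndimage import map_coordinates
E={ 'top':[([-70,-18,150],[0,-18,150]),([-70,18,150],[-5,18,150]),([-72,-16,150],[-72,16,150]),([97,-30,157],[150,-30,157]),
  ([95,20,157],[95,29,157]),([95,-29,157],[95,-20,157]),([22,55,12],[140,55,12]),([22,-55,12],[110,-55,12]),([20,53,12],[20,36,12])],
 'side':[([-70,18,118],[90,18,118]),([-72,18,120],[-72,18,148]),([22,55,0],[150,55,0]),([154,55,2],[154,55,10])]}
def run(n,imgs,x0,w=3):
    def samp(x):
        Rz=R.from_euler('z',x[2],degrees=True).as_matrix(); out=[]
        for a,b in E[n]:
            P=np.linspace(a,b,25)@Rz.T+[x[0],x[1],0]; out.append(proj(n,P))
        return out
    g=cv2.GaussianBlur(imgs[n].astype(np.float32).mean(2),(0,0),.7)
    x=np.array(x0,float)
    for it in range(8):
        S=samp(x); T=[]
        for u in S:
            d=u[-1]-u[0]; d/=np.linalg.norm(d); nn=np.array([-d[1],d[0]])
            t=np.arange(-w,w+.01,.1); q=u[:,None]+t[None,:,None]*nn
            v=map_coordinates(g,[q[...,1],q[...,0]],order=1); gr=np.abs(np.gradient(v,axis=1)).mean(0)
            T.append((nn,u@nn+t[gr.argmax()]))
        f=lambda y:np.concatenate([u@nn-c for u,(nn,c) in zip(samp(y),T)])
        x=least_squares(f,x,loss='soft_l1',f_scale=.5).x
    return x,[float(np.mean(u@nn-c).round(2)) for u,(nn,c) in zip(samp(x),T)]
E
python3 - <<'E'
from icp import *
im={n:cv2.imread(f'pics/{n}0.png') for n in('top','side')}
for n in im: print(n,*run(n,im,[658.9,74,31.9]))
p=(np.array([[247,443],[379,357]])+.5)/5-.5+[250,105]; print(unproj('top',p,76), unproj('top',p,76).mean(0))
E
```

```text
top [658.59912724  74.58069248  32.57397763] [0.09, -0.01, 0.22, 0.32, 0.02, -0.09, -0.39, -0.09, 0.18]
side [663.18172374  62.17991911  28.30861584] [0.92, 0.49, -0.31, -0.47]
[[652.74584658 110.85302766  76.        ]
 [691.11942793  53.96559818  76.        ]] [671.93263725  82.40931292  76.        ]
```

The top-view fit puts the gauge at (658.6, 74.6) with yaw about 32.4°, and the residuals are under 0.4 px. The housing is at (454.7, 282.6) with yaw 55.9°. I'll write a planning helper and work out the first grasp.

```bash
cat > plan.py <<'E'
import json,sys
from h import *
G=np.array([658.6,74.6]); GY=32.4
F='cmd.json'
def load():
    try: d=json.load(open(F)); return np.array(d['p']),R.from_quat(d['q'])
    except FileNotFoundError: return np.array([217.974,-532.1,213.976]),R.from_euler('xyz',[180,0,22.276],degrees=True)
def tool(yaw,lean): return R.from_euler('z',yaw,degrees=True)*R.from_euler('y',-lean,degrees=True)*R.from_euler('x',180,degrees=True)
def gw(x,y,z): a=np.radians(GY); return np.array([G[0]+x*np.cos(a)-y*np.sin(a),G[1]+x*np.sin(a)+y*np.cos(a),z])
def save(p,r): json.dump({'p':list(map(float,p)),'q':list(map(float,r.as_quat()))},open(F,'w'))
def go(targets):  # one call: all rows relative to the same start pose; saves last
    p,r=load()
    for tp,tr in targets:
        t=(r.inv()*tr).as_rotvec(degrees=True).round(1); s=r.inv().apply(np.array(tp)-p).round(1)
        print([*t.tolist(),*s.tolist()],'ang',np.linalg.norm(t).round(),'dist',np.linalg.norm(s).round())
    save(p+r.apply(s),r*R.from_rotvec(t,degrees=True))
def inG():
    s=state(); a=np.radians(GY); d=s['ee_pos'][:2]-G; f=s['force']
    print('t',round(s['time_s'],1),'ee in gauge',np.round([d[0]*np.cos(a)+d[1]*np.sin(a),-d[0]*np.sin(a)+d[1]*np.cos(a),s['ee_pos'][2]],2),
     'F gauge',np.round([f[0]*np.cos(a)+f[1]*np.sin(a),-f[0]*np.sin(a)+f[1]*np.cos(a),f[2]],2),'tau',s['torque'].round(2),'rot',s['ee_rot'].round(2),'w',round(s['gripper_width'],1),round(s['gripper_force'],1),'q',s['qpos'].round())
E
python3 - <<'E'
from plan import *
T=tool(55.9,0); h=[454.7,282.6]
go([(h+[190],T)])
go([(h+[80],T),(h+[14],T)])
E
```

```text
[0.0, 0.0, -33.6, 527.9, -664.2, 24.0] ang 34.0 dist 849.0
[-0.0, 0.0, -0.0, -0.0, 0.0, 110.0] ang 0.0 dist 110.0
[-0.0, 0.0, -0.0, -0.0, 0.0, 176.0] ang 0.0 dist 176.0
```

Emit:
{"op": "carry_out", "data": {
  "commands": [
    [0,0,-33.6,527.9,-664.2,24,0.7],
    [0,0,-33.6,527.9,-664.2,24,0.7],
    [0,0,-33.6,527.9,-664.2,24,0.7],
    [0,0,-33.6,527.9,-664.2,24,0.7],
    [0,0,-33.6,527.9,-664.2,24,0.7],
    [0,0,-33.6,527.9,-664.2,24,0.7],
    [0,0,-33.6,527.9,-664.2,24,0.7],
    [0,0,-33.6,527.9,-664.2,24,0.7],
    [0,0,-33.6,527.9,-664.2,24,0.7],
    [0,0,-33.6,527.9,-664.2,24,0.7],
    [0,0,-33.6,527.9,-664.2,24,0.7],
    [0,0,-33.6,527.9,-664.2,24,0.7],
    [0,0,-33.6,527.9,-664.2,24,0.7],
    [0,0,-33.6,527.9,-664.2,24,0.7],
    [0,0,-33.6,527.9,-664.2,24,0.7],
    [0,0,-33.6,527.9,-664.2,24,0.7],
    [0,0,-33.6,527.9,-664.2,24,0.7],
    [0,0,-33.6,527.9,-664.2,24,0.7],
    [0,0,-33.6,527.9,-664.2,24,0.7],
    [0,0,-33.6,527.9,-664.2,24,0.7]
  ],
  "force": 40
}}

```text
time_s: 2.1
ee_pos: [454.0, 281.5, 189.5]
ee_rot: [-180.0, 0.1, 55.9]
force: [1.5, 0.9, -0.2]
gripper_width: 77.3
gripper_force: 0.0
```

Emit:
{"op": "carry_out", "data": {
  "commands": [
    [0,0,0,0,0,40,0.7],
    [0,0,0,0,0,80,0.7],
    [0,0,0,0,0,110,0.7],
    [0,0,0,0,0,130,0.7],
    [0,0,0,0,0,150,0.7],
    [0,0,0,0,0,165,0.7],
    [0,0,0,0,0,176,0.7],
    [0,0,0,0,0,176,0.7],
    [0,0,0,0,0,176,-1],
    [0,0,0,0,0,176,-1],
    [0,0,0,0,0,176,-1],
    [0,0,0,0,0,176,-1],
    [0,0,0,0,0,176,-1],
    [0,0,0,0,0,176,-1]
  ],
  "force": 40
}}

```text
time_s: 3.5
ee_pos: [454.7, 282.9, 14.6]
ee_rot: [180.0, -0.0, 55.9]
force: [-2.1, 0.2, 6.2]
gripper_width: 49.9
gripper_force: 40.0
```

```bash
python3 - <<'E'
from plan import *
inG()
T=tool(GY,0)
p,r=load()
# lift, carry in front of gauge: housing centre at gauge x=-150, y=0
go([(p+[0,0,40],r),(gw(-170,0,54),T),(gw(-170,0,14.5),T)])
E
```

```text
t 3.5 ee in gauge [-60.52 285.1   14.57] F gauge [-1.69  1.3   6.2 ] tau [ 0.1   0.34 -0.09] rot [ 1.800e+02 -4.000e-02  5.586e+01] w 49.9 40.0 q [ 31.  27. 110.   0.  44.  65.]
[0.0, 0.0, 0.0, -0.0, 0.0, -40.0] ang 0.0 dist 40.0
[-0.0, 0.0, 23.5, -213.8, 217.8, -40.0] ang 24.0 dist 308.0
[-0.0, 0.0, 23.5, -213.8, 217.8, -0.5] ang 24.0 dist 305.0
```

Emit:
{"op": "carry_out", "data": {
  "commands": [
    [0,0,0,0,0,-25,-1],
    [0,0,0,0,0,-60,-1],
    [0,0,0,0,0,-80,-1],
    [0,0,3,-20,22,-82,-1],
    [0,0,8,-52,55,-82,-1],
    [0,0,12,-84,88,-82,-1],
    [0,0,16,-117,120,-82,-1],
    [0,0,20,-150,153,-82,-1],
    [0,0,23.5,-182,187,-82,-1],
    [0,0,23.5,-204,208,-80,-1],
    [0,0,23.5,-213.8,217.8,-70,-1],
    [0,0,23.5,-213.8,217.8,-45,-1],
    [0,0,23.5,-213.8,217.8,-25,-1],
    [0,0,23.5,-213.8,217.8,-12,-1],
    [0,0,23.5,-213.8,217.8,-5,-1],
    [0,0,23.5,-213.8,217.8,-0.5,-1],
    [0,0,23.5,-213.8,217.8,-0.5,-1],
    [0,0,23.5,-213.8,217.8,-0.5,0.7],
    [0,0,23.5,-213.8,217.8,-0.5,0.7],
    [0,0,23.5,-213.8,217.8,-0.5,0.7]
  ]
}}

```text
time_s: 5.5
ee_pos: [515.8, -16.5, 15.0]
ee_rot: [179.9, -0.1, 32.4]
force: [-0.1, 0.1, 0.2]
gripper_width: 70.7
gripper_force: 0.0
```

```bash
python3 - <<'E'
from plan import *
inG()
for L in (48,):
  T=tool(GY,L); c,s=np.cos(np.radians(L)),np.sin(np.radians(L))
  # grasp point x = rear+9, z=31 ; rear = -205 ; TCP = grasp+19*(s,-c)
  gx,gz=-205+9,31
  P=gw(gx+19*s,0,gz-19*c); print(P,gx+19*s, gz-19*c, 'tip corner z',gz-19*c-16*s)
  up=gw(gx+19*s-30,0,gz-19*c+75)
  p,r=load(); go([(p+[0,0,80],r)])
  go([(up,T)])
  go([(P,T)])
E
```

```text
t 5.5 ee in gauge [-169.35   -0.38   15.03] F gauge [0.   0.14 0.16] tau [ 0.01  0.01 -0.02] rot [ 1.7994e+02 -8.0000e-02  3.2390e+01] w 70.7 0.0 q [ -3.  25. 112.  -0.  42.  55.]
[505.03342725 -22.85631053  18.28651848] -181.88024831592952 18.286518479181694 tip corner z 6.3962012715433865
[0.0, 0.0, 0.0, -0.0, 0.0, -80.0] ang 0.0 dist 80.0
[0.0, 48.0, -0.0, -41.9, -0.0, 1.2] ang 48.0 dist 42.0
[0.0, 0.0, -0.0, -35.6, -0.0, 72.5] ang 0.0 dist 81.0
```

Emit:
{"op": "carry_out", "data": {
  "commands": [
    [0,0,0,0,0,-15,0.7],
    [0,0,0,0,0,-40,0.7],
    [0,0,0,0,0,-65,0.7],
    [0,0,0,0,0,-80,0.7],
    [0,0,0,0,0,-80,0.7]
  ]
}}

```text
time_s: 6.0
ee_pos: [517.0, -16.6, 96.8]
ee_rot: [179.8, -0.3, 32.4]
force: [0.7, -0.3, 0.3]
gripper_width: 77.8
gripper_force: 0.0
```

Emit:
{"op": "carry_out", "data": {
  "commands": [
    [0,6,0,-6,0,0,0.7],
    [0,14,0,-14,0,0,0.7],
    [0,22,0,-22,0,0,0.7],
    [0,30,0,-30,0,1.2,0.7],
    [0,38,0,-38,0,1.2,0.7],
    [0,45,0,-41.9,0,1.2,0.7],
    [0,48,0,-41.9,0,1.2,0.7],
    [0,48,0,-41.9,0,1.2,0.7]
  ]
}}

```text
time_s: 6.8
ee_pos: [477.1, -33.3, 90.5]
ee_rot: [-177.9, -41.6, 32.1]
force: [-1.3, 1.4, -0.5]
gripper_width: 77.6
gripper_force: 0.0
```

Emit:
{"op": "carry_out", "data": {
  "commands": [
    [0,0,0,-7,0,15,0.7],
    [0,0,0,-17,0,35,0.7],
    [0,0,0,-26,0,53,0.7],
    [0,0,0,-32,0,65,0.7],
    [0,0,0,-35.6,0,72.5,0.7],
    [0,0,0,-35.6,0,72.5,0.7],
    [0,0,0,-35.6,0,72.5,0.7]
  ]
}}

```text
time_s: 7.5
ee_pos: [493.5, -19.1, 12.2]
ee_rot: [-177.7, -41.4, 32.0]
force: [-1.3, 0.5, 2.7]
gripper_width: 77.2
gripper_force: 1.3
```

```bash
python3 - <<'E'
from plan import *
inG()
a=grab_frame('top'); b=grab_frame('side')
r=lambda i,f:cv2.resize(i,None,fx=f,fy=f,interpolation=cv2.INTER_CUBIC)[:,:,::-1]
cv2.imwrite('pics/d1.png',np.hstack([r(a[105:285,250:380],3),r(b[190:370,180:310],3)]))
E
```

```text
t 7.5 ee in gauge [-189.59    9.38   12.22] F gauge [-0.79  1.12  2.66] tau [-0.16  0.1   0.02] rot [-177.7   -41.38   32.05] w 77.2 1.3 q [-27.  26. 139.  99.  37. -64.]
```

View pics/d1.png

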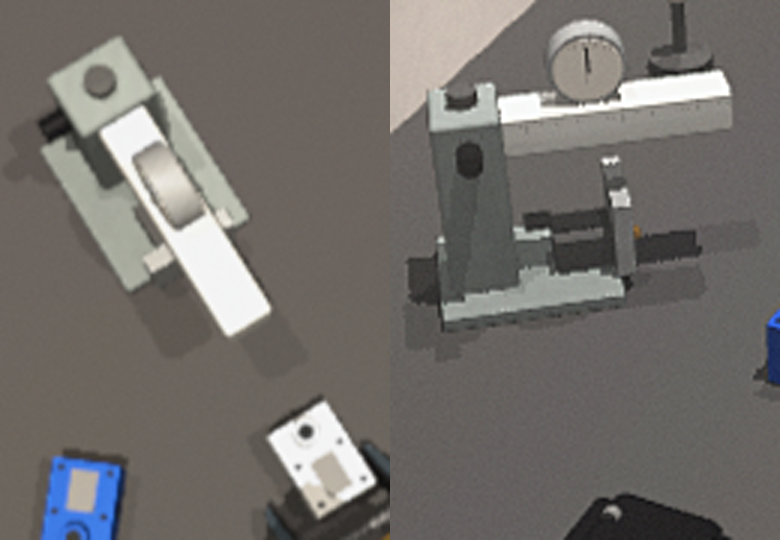

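The tilt wasn't complete: the wrist needed more rows to swing J4 to about 99°, and the tool is now about 9 mm off sideways near the housing. In the left half, the housing's boss is at (305,432), facing the gauge. I'll back up, finish the tilt and look again.

```bash
python3 - <<'E'
from plan import *
s=state(); p=s['ee_pos']; r=R.from_euler('xyz',s['ee_rot'],degrees=True); save(p,r)
L=46
go([(p+[-40,-25,70],r),(gw(-212,0,93),tool(GY,L))])
E
```

```text
[0.0, 0.0, 0.0, 10.9, -3.4, -83.6] ang 0.0 dist 84.0
[-2.0, 4.6, -0.3, 36.4, 6.5, -75.6] ang 5.0 dist 84.0
```

Emit:
{"op": "carry_out", "data": {
  "commands": [
    [0,0,0,2,0,-15,0.7],
    [0,0,0,5,-1,-40,0.7],
    [0,0,0,10.9,-3.4,-83.6,0.7],
    [-2,4.6,-0.3,36.4,6.5,-75.6,0.7],
    [-2,4.6,-0.3,36.4,6.5,-75.6,0.7],
    [-2,4.6,-0.3,36.4,6.5,-75.6,0.7],
    [-2,4.6,-0.3,36.4,6.5,-75.6,0.7],
    [-2,4.6,-0.3,36.4,6.5,-75.6,0.7],
    [-2,4.6,-0.3,36.4,6.5,-75.6,0.7],
    [-2,4.6,-0.3,36.4,6.5,-75.6,0.7]
  ]
}}

```text
time_s: 8.6
ee_pos: [479.9, -38.9, 93.1]
ee_rot: [-179.9, -46.0, 32.4]
force: [-0.3, -0.6, 1.1]
gripper_width: 77.5
gripper_force: 0.0
```

```bash
python3 - <<'E'
from plan import *
inG()
a=grab_frame('top'); cv2.imwrite('pics/t2.png',a[:,:,::-1])
cv2.imwrite('pics/d2.png',cv2.resize(a[225:305,320:400],None,fx=6,fy=6,interpolation=cv2.INTER_CUBIC)[:,:,::-1])
E
```

```text
t 8.6 ee in gauge [-2.1173e+02 -1.0000e-01  9.3120e+01] F gauge [-0.6  -0.36  1.11] tau [-0.24  0.32  0.02] rot [-179.94  -46.03   32.39] w 77.5 0.0 q [-33.  16. 138.  86.  41. -52.]
```

View pics/d2.png

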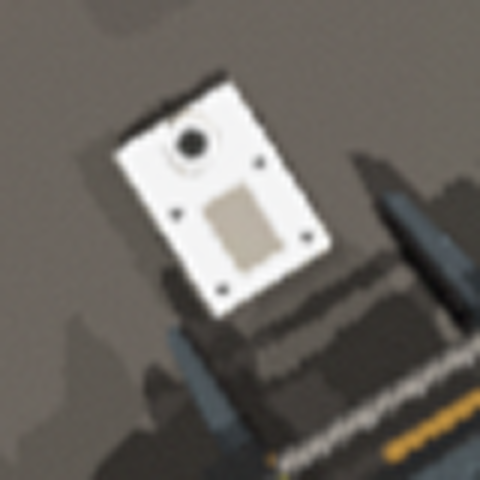

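The housing is fully visible. Its top corners in the crop are (232,80), (330,242), (218,318) and (116,153), with the boss hole at (191,144), pointing towards the gauge.

```bash
python3 - <<'E'
from fit import *
from plan import *
o=('top',[[35,-25,50],[-35,-25,50],[-35,25,50],[35,25,50],[22,0,62]],px([[232,80],[330,242],[218,318],[116,153],[191,144]],6,(320,225)))
x,r=fit([o],[515,-16,32]); a=np.radians(GY); d=x[:2]-G
print(x,r.round(1)); print('in gauge',d[0]*np.cos(a)+d[1]*np.sin(a),-d[0]*np.sin(a)+d[1]*np.cos(a))
hx=d[0]*np.cos(a)+d[1]*np.sin(a)
L=46; c,s=np.cos(np.radians(L)),np.sin(np.radians(L))
save(load()[0],tool(GY,L)) ; save(gw(-212,0,93),tool(GY,L))
gx,gz=hx-35+9,30.5
hy=-d[0]*np.sin(a)+d[1]*np.cos(a)
print(gx+19*s,gz-19*c, gz-19*c-16*s)
go([(gw(gx+19*s,hy,gz-19*c),tool(x[2],L))])
E
```

```text
[515.9187826  -15.97047108  32.44368606] [-0.3  0.2  0.6  0.2 -0.2 -0.3 -0.3 -0.   0.2 -0.1]
in gauge -168.99982153603858 -0.01875853871963784
-181.33236532960422 17.30149096127905 5.792054155860633
[0.0, -0.0, -0.0, -33.1, 0.0, 74.6] ang 0.0 dist 82.0
```

Emit:
{"op": "carry_out", "data": {
  "commands": [
    [0,0,0,-6,0,14,0.7],
    [0,0,0,-15,0,34,0.7],
    [0,0,0,-23,0,52,0.7],
    [0,0,0,-29,0,65,0.7],
    [0,0,0,-33.1,0,74.6,0.7],
    [0,0,0,-33.1,0,74.6,0.7],
    [0,0,0,-33.1,0,74.6,0.7]
  ]
}}

```text
time_s: 9.35
ee_pos: [505.9, -22.5, 17.9]
ee_rot: [-180.0, -46.1, 32.4]
force: [-0.1, -0.0, 0.2]
gripper_width: 77.7
gripper_force: 0.0
```

Emit:
{"op": "carry_out", "data": {
  "commands": [
    [0,0,0,0,0,0,-1],
    [0,0,0,0,0,0,-1],
    [0,0,0,0,0,0,-1],
    [0,0,0,0,0,0,-1],
    [0,0,0,0,0,0,-1],
    [0,0,0,0,0,0,-1]
  ],
  "force": 40
}}

```text
time_s: 9.95
ee_pos: [505.9, -22.6, 18.4]
ee_rot: [180.0, -46.1, 32.4]
force: [-3.8, -2.3, 6.6]
gripper_width: 49.9
gripper_force: 40.0
```

```bash
python3 - <<'E'
from plan import *
inG()
# slide: front now at hx+35=-134 ; go to front=-14 (plunger tip foremost at -8): +120
p,r=load(); u=gw(1,0,0)-gw(0,0,0)
go([(p+60*u,r),(p+115*u,r),(p+120*u,r)])
E
```

```text
t 9.9 ee in gauge [-180.97   -0.27   18.37] F gauge [-4.39  0.11  6.6 ] tau [-0.05  0.21  0.13] rot [179.96 -46.11  32.45] w 49.9 40.0 q [-29.  28. 140. 107.  41. -74.]
[0.0, 0.0, 0.0, 41.7, 0.0, 43.2] ang 0.0 dist 60.0
[0.0, 0.0, 0.0, 79.9, 0.0, 82.7] ang 0.0 dist 115.0
[0.0, 0.0, 0.0, 83.4, 0.0, 86.3] ang 0.0 dist 120.0
```

Emit:
{"op": "carry_out", "data": {
  "commands": [
    [0,0,0,3.8,0,3.3,-1],
    [0,0,0,9.6,0,9.3,-1],
    [0,0,0,17.1,0,17.1,-1],
    [0,0,0,25,0,25.3,-1],
    [0,0,0,33,0,33.6,-1],
    [0,0,0,42,0,42.9,-1],
    [0,0,0,50,0,51.2,-1],
    [0,0,0,58,0,59.4,-1],
    [0,0,0,66,0,67.7,-1],
    [0,0,0,73,0,75,-1],
    [0,0,0,78,0,80.1,-1],
    [0,0,0,82,0,84.3,-1],
    [0,0,0,83.7,0,86,-1],
    [0,0,0,83.7,0,86,-1],
    [0,0,0,83.7,0,86,-1]
  ]
}}

```text
time_s: 11.45
ee_pos: [607.4, 41.8, 18.4]
ee_rot: [180.0, -46.1, 32.4]
force: [0.6, 0.9, -1.6]
gripper_width: 49.6
gripper_force: 40.0
```

```bash
python3 - <<'E'
from plan import *
inG()
p,r=load(); u=gw(1,0,0)-gw(0,0,0); p=p+[0,0,.4]; save(p,r); print(r.inv().apply(u), r.inv().apply([0,0,1]))
a=grab_frame('top');b=grab_frame('side')
cv2.imwrite('pics/t3.png',a[:,:,::-1]);cv2.imwrite('pics/s3.png',b[:,:,::-1])
f=lambda i:cv2.resize(i,None,fx=5,fy=5,interpolation=cv2.INTER_CUBIC)[:,:,::-1]
cv2.imwrite('pics/d3.png',np.hstack([f(a[160:270,290:365]),f(b[195:305,235:315])]))
E
```

```text
t 11.4 ee in gauge [-60.82  -0.25  18.41] F gauge [ 0.99  0.39 -1.64] tau [-0.27  0.36  0.05] rot [180.   -46.07  32.44] w 49.6 40.0 q [-14.  30. 130. 114.  35. -65.]
[6.94658370e-01 1.79964553e-14 7.19339800e-01] [ 7.19339800e-01  8.32667268e-17 -6.94658370e-01]
```

View pics/d3.png

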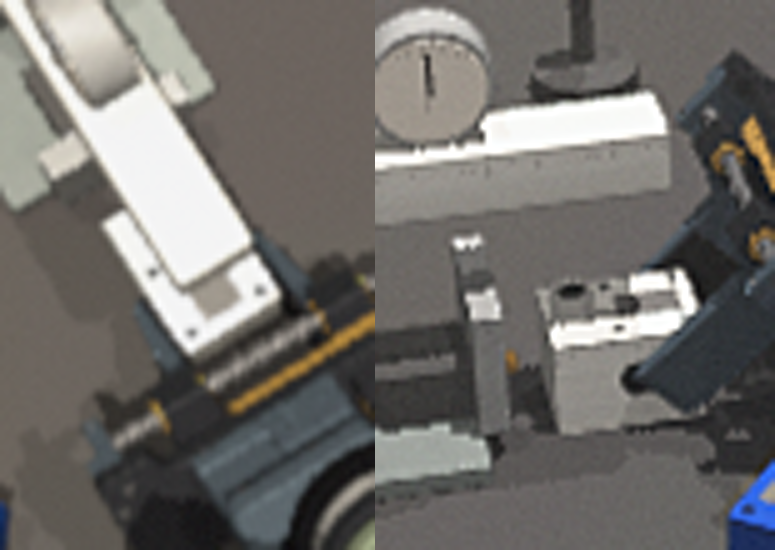

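The housing's front is still short of the plunger, which is at (512,360) in the right half. It's lined up with the overhang, and the gripper is clear of the arm tip. I'll approach, and estimate where the stop's face is from the image.

Emit:
{"op": "carry_out", "data": {
  "commands": [
    [0,0,0,2,0,2,-1],
    [0,0,0,4,0,4.1,-1],
    [0,0,0,6,0,6.2,-1],
    [0,0,0,7.6,0,7.9,-1],
    [0,0,0,9,0,9.3,-1],
    [0,0,0,9,0,9.3,-1],
    [0,0,0,9,0,9.3,-1]
  ]
}}

```text
time_s: 12.25
ee_pos: [618.4, 48.8, 18.4]
ee_rot: [180.0, -46.1, 32.4]
force: [0.7, 0.9, -3.4]
gripper_width: 49.8
gripper_force: 40.0
```

```bash
python3 - <<'E'
from plan import *
inG()
q=(np.array([[258,458],[385,370]])+.5)/5-.5+[250,105]; w=unproj('top',q,76)
a=np.radians(GY)
for v in w: d=v[:2]-G; print(d[0]*np.cos(a)+d[1]*np.sin(a),-d[0]*np.sin(a)+d[1]*np.cos(a))
p,r=load(); save(p+r.apply([9,0,9.3]),r)
E
```

```text
t 12.2 ee in gauge [-47.77  -0.25  18.44] F gauge [ 1.06  0.43 -3.36] tau [-0.38  0.54 -0.02] rot [179.98 -46.07  32.45] w 49.8 40.0 q [-13.  30. 129. 115.  34. -64.]
6.287079925171717 33.150479039436185
10.097280108629477 -34.013610302276234
```

Emit:
{"op": "carry_out", "data": {
  "commands": [
    [0,0,0,1,0,1,-1],
    [0,0,0,2,0,2.1,-1],
    [0,0,0,2.8,0,2.9,-1],
    [0,0,0,3.5,0,3.6,-1],
    [0,0,0,3.5,0,3.6,-1]
  ]
}}

```text
time_s: 12.75
ee_pos: [622.4, 51.4, 18.4]
ee_rot: [180.0, -46.0, 32.4]
force: [-0.7, -0.3, -2.9]
gripper_width: 49.5
gripper_force: 40.0
```

Emit:
{"op": "carry_out", "data": {
  "commands": [
    [0,0,0,0.3,0,0.4,-1],
    [0,0,0,0.7,0,0.7,-1],
    [0,0,0,0.7,0,0.7,-1]
  ]
}}

```text
time_s: 13.05
ee_pos: [623.2, 51.9, 18.5]
ee_rot: [180.0, -46.0, 32.4]
force: [-0.7, -0.3, -3.2]
gripper_width: 50.0
gripper_force: 40.0
```

Fx is about −0.7 N, which is the plunger. I'll keep feeling forward in 1 mm steps.

Emit:
{"op": "carry_out", "data": {
  "commands": [
    [0,0,0,0.3,0,0.4,-1],
    [0,0,0,0.7,0,0.7,-1],
    [0,0,0,0.7,0,0.7,-1]
  ]
}}

```text
time_s: 13.35
ee_pos: [624.0, 52.4, 18.5]
ee_rot: [180.0, -46.0, 32.4]
force: [-1.1, -1.0, -3.6]
gripper_width: 49.6
gripper_force: 40.0
```

Emit:
{"op": "carry_out", "data": {
  "commands": [
    [0,0,0,0.3,0,0.4,-1],
    [0,0,0,0.7,0,0.7,-1],
    [0,0,0,0.7,0,0.7,-1]
  ]
}}

```text
time_s: 13.65
ee_pos: [624.9, 52.9, 18.5]
ee_rot: [180.0, -46.0, 32.4]
force: [-0.3, -1.3, -4.3]
gripper_width: 49.8
gripper_force: 40.0
```

Emit:
{"op": "carry_out", "data": {
  "commands": [
    [0,0,0,0.3,0,0.4,-1],
    [0,0,0,0.6,0,0.8,-1],
    [0,0,0,0.6,0,0.8,-1]
  ]
}}

```text
time_s: 13.95
ee_pos: [625.8, 53.5, 18.5]
ee_rot: [180.0, -46.1, 32.4]
force: [-0.8, -0.2, -4.2]
gripper_width: 49.7
gripper_force: 40.0
```

Emit:
{"op": "carry_out", "data": {
  "commands": [
    [0,0,0,0.3,0,0.4,-1],
    [0,0,0,0.6,0,0.8,-1],
    [0,0,0,0.6,0,0.8,-1]
  ]
}}

```text
time_s: 14.25
ee_pos: [625.9, 53.6, 18.4]
ee_rot: [-180.0, -46.0, 32.4]
force: [-7.0, -3.2, 0.4]
gripper_width: 50.2
gripper_force: 40.0
```

Emit:
{"op": "carry_out", "data": {
  "commands": [
    [0,0,0,0,0,0,-1],
    [0,0,0,0,0,0,-1],
    [0,0,0,0,0,0,-1]
  ]
}}

```text
time_s: 14.55
ee_pos: [625.9, 53.6, 18.4]
ee_rot: [-180.0, -46.0, 32.4]
force: [-6.3, -4.1, 0.9]
gripper_width: 49.7
gripper_force: 40.0
```

```bash
python3 - <<'E'
from plan import *
inG()
a=grab_frame('top');b=grab_frame('side')
cv2.imwrite('pics/t4.png',a[:,:,::-1]);cv2.imwrite('pics/s4.png',b[:,:,::-1])
f=lambda i:cv2.resize(i,None,fx=7,fy=7,interpolation=cv2.INTER_CUBIC)[:,:,::-1]
cv2.imwrite('pics/d4.png',np.hstack([f(a[170:250,290:345]),f(b[230:310,245:300])]))
inG()
E
```

```text
t 14.6 ee in gauge [-38.8   -0.19  18.42] F gauge [-7.55 -0.11  0.94] tau [-0.62  0.87 -0.  ] rot [-180.    -46.03   32.37] w 49.7 40.0 q [-12.  31. 128. 115.  33. -63.]
t 14.7 ee in gauge [-38.84  -0.18  18.4 ] F gauge [-7.51  0.49 -0.67] tau [-0.64  0.84 -0.05] rot [-179.99  -46.02   32.37] w 49.8 40.0 q [-12.  31. 128. 115.  33. -63.]
```

View pics/d4.png

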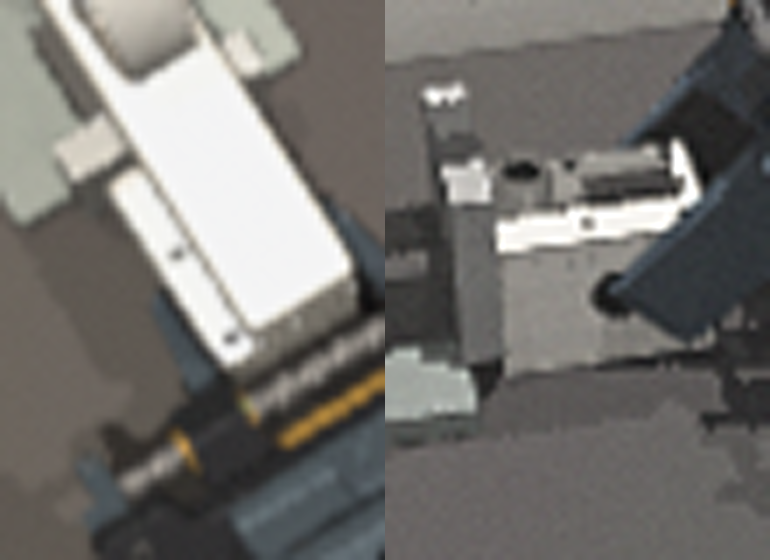

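Emit:
{"op": "carry_out", "data": {
  "commands": [
    [0,0,0,0.1,0,0.1,-1],
    [0,0,0,0.1,0,0.1,-1],
    [0,0,0,0.1,0,0.1,-1],
    [0,0,0,0.1,0,0.1,-1],
    [0,0,0,0.1,0,0.1,-1],
    [0,0,0,0.1,0,0.1,-1],
    [0,0,0,0.1,0,0.1,-1],
    [0,0,0,0.1,0,0.1,-1],
    [0,0,0,0.1,0,0.1,-1],
    [0,0,0,0.1,0,0.1,-1],
    [0,0,0,0.1,0,0.1,-1],
    [0,0,0,0.1,0,0.1,-1],
    [0,0,0,0.1,0,0.1,-1],
    [0,0,0,0.1,0,0.1,-1],
    [0,0,0,0.1,0,0.1,-1]
  ]
}}

```text
time_s: 16.15
ee_pos: [625.9, 53.7, 18.4]
ee_rot: [-180.0, -46.0, 32.4]
force: [-6.7, -4.4, 0.5]
gripper_width: 49.8
gripper_force: 40.0
```

```bash
python3 - <<'E'
from plan import *
for i in range(3): inG()
p,r=load()
p=p+r.apply(np.array([3.5+.7*3+.6*2+.1,0,3.6+.7*3+.8*2+.1])); save(p,r)
a=np.radians(GY);d=p[:2]-G;print('cmd gauge',d[0]*np.cos(a)+d[1]*np.sin(a),-d[0]*np.sin(a)+d[1]*np.cos(a),p[2])
u=gw(1,0,0)-gw(0,0,0)
go([(p-8*u,r),(p-145*u,r)])
E
```

```text
t 16.1 ee in gauge [-38.83  -0.17  18.42] F gauge [-7.96 -0.13  0.45] tau [-0.67  0.77 -0.02] rot [-180.    -46.02   32.37] w 49.8 40.0 q [-12.  31. 128. 115.  33. -63.]
t 16.1 ee in gauge [-38.83  -0.17  18.42] F gauge [-7.96 -0.13  0.45] tau [-0.67  0.77 -0.02] rot [-180.    -46.02   32.37] w 49.8 40.0 q [-12.  31. 128. 115.  33. -63.]
t 16.1 ee in gauge [-38.83  -0.17  18.42] F gauge [-7.96 -0.13  0.45] tau [-0.67  0.77 -0.02] rot [-180.    -46.02   32.37] w 49.8 40.0 q [-12.  31. 128. 115.  33. -63.]
cmd gauge -38.25886733546996 2.1316282072803006e-14 17.648968188900767
[0.0, 0.0, 0.0, -5.6, -0.0, -5.8] ang 0.0 dist 8.0
[0.0, 0.0, 0.0, -100.7, -0.0, -104.3] ang 0.0 dist 145.0
```

Held at 8 N for about 2 s, with near-zero yaw torque, so the contact is square. Now I'll draw it out and release.

Emit:
{"op": "carry_out", "data": {
  "commands": [
    [0,0,0,-1,0,-1,-1],
    [0,0,0,-4,0,-4.1,-1],
    [0,0,0,-9,0,-9.3,-1],
    [0,0,0,-16,0,-16.6,-1],
    [0,0,0,-25,0,-25.9,-1],
    [0,0,0,-35,0,-36.3,-1],
    [0,0,0,-45,0,-46.6,-1],
    [0,0,0,-55,0,-57,-1],
    [0,0,0,-65,0,-67.3,-1],
    [0,0,0,-75,0,-77.7,-1],
    [0,0,0,-85,0,-88,-1],
    [0,0,0,-93,0,-96.3,-1],
    [0,0,0,-98,0,-101.5,-1],
    [0,0,0,-100.7,0,-104.3,-1],
    [0,0,0,-100.7,0,-104.3,-1],
    [0,0,0,-100.7,0,-104.3,0.7],
    [0,0,0,-100.7,0,-104.3,0.7],
    [0,0,0,-100.7,0,-104.3,0.7],
    [0,0,0,-100.7,0,-104.3,0.7]
  ]
}}

```text
time_s: 18.05
ee_pos: [504.8, -23.4, 18.6]
ee_rot: [179.9, -46.1, 32.5]
force: [-0.4, 0.4, -0.1]
gripper_width: 76.4
gripper_force: 0.0
```

```bash
python3 - <<'E'
from plan import *
inG()
p,r=load()
up=gw(-215,0,105)
go([(p+(up-p)*.3,r),(up,r)])
go([(gw(-171.5,0,110),tool(GY,0))])
go([(gw(-171.5,0,14),tool(GY,0))])
E
```

```text
t 18.1 ee in gauge [-182.38   -0.32   18.59] F gauge [-0.14  0.6  -0.12] tau [-0.21  0.31 -0.03] rot [179.94 -46.12  32.49] w 76.4 0.0 q [-29.  28. 140. 107.  41. -74.]
[0.0, 0.0, 0.0, 12.2, 0.0, -25.1] ang 0.0 dist 28.0
[0.0, 0.0, 0.0, 40.8, 0.0, -83.5] ang 0.0 dist 93.0
[-0.0, -46.0, -0.0, 33.8, 0.0, 27.8] ang 46.0 dist 44.0
[-0.0, 0.0, 0.0, -0.0, 0.0, 96.0] ang 0.0 dist 96.0
```

Emit:
{"op": "carry_out", "data": {
  "commands": [
    [0,0,0,4,0,-9,0.7],
    [0,0,0,12.2,0,-25.1,0.7],
    [0,0,0,25,0,-51,0.7],
    [0,0,0,36,0,-73,0.7],
    [0,0,0,40.8,0,-83.5,0.7],
    [0,0,0,40.8,0,-83.5,0.7]
  ]
}}

```text
time_s: 18.65
ee_pos: [478.0, -41.1, 107.3]
ee_rot: [179.7, -46.2, 32.6]
force: [0.4, 0.6, -0.9]
gripper_width: 77.7
gripper_force: 0.0
```

Emit:
{"op": "carry_out", "data": {
  "commands": [
    [0,-6,0,5,0,4,0.7],
    [0,-13,0,10,0,8,0.7],
    [0,-20,0,15,0,12,0.7],
    [0,-27,0,20,0,16,0.7],
    [0,-34,0,26,0,21,0.7],
    [0,-41,0,31,0,25,0.7],
    [0,-46,0,33.8,0,27.8,0.7],
    [0,-46,0,33.8,0,27.8,0.7],
    [0,-46,0,33.8,0,27.8,0.7],
    [0,-46,0,33.8,0,27.8,0.7],
    [0,-46,0,33.8,0,27.8,0.7],
    [0,-46,0,33.8,0,27.8,0.7],
    [0,-46,0,33.8,0,27.8,0.7],
    [0,-46,0,33.8,0,27.8,0.7]
  ]
}}

```text
time_s: 20.05
ee_pos: [513.6, -17.9, 110.7]
ee_rot: [-180.0, -0.1, 32.4]
force: [-1.1, 0.4, -0.3]
gripper_width: 77.5
gripper_force: 0.0
```

```bash
python3 - <<'E'
from plan import *
inG()
E
```

```text
t 20.1 ee in gauge [-172.03   -0.39  110.67] F gauge [-0.72  0.97 -0.33] tau [ 0.02 -0.01  0.01] rot [-1.7999e+02 -7.0000e-02  3.2360e+01] w 77.5 0.0 q [ -3.  18. 106.   0.  56.  54.]
```

Emit:
{"op": "carry_out", "data": {
  "commands": [
    [0,0,0,0,0,20,0.7],
    [0,0,0,0,0,45,0.7],
    [0,0,0,0,0,68,0.7],
    [0,0,0,0,0,85,0.7],
    [0,0,0,0,0,93,0.7],
    [0,0,0,0,0,96,0.7],
    [0,0,0,0,0,96,0.7],
    [0,0,0,0,0,96,-1],
    [0,0,0,0,0,96,-1],
    [0,0,0,0,0,96,-1],
    [0,0,0,0,0,96,-1],
    [0,0,0,0,0,96,-1]
  ]
}}

```text
time_s: 21.25
ee_pos: [514.6, -17.4, 15.1]
ee_rot: [180.0, -0.1, 32.4]
force: [-1.5, -1.1, 3.9]
gripper_width: 50.1
gripper_force: 40.0
```

Emit:
{"op": "carry_out", "data": {
  "commands": [
    [0,0,0,0,0,-4,-1],
    [0,0,-3,0,0,-6,-1],
    [0,0,-9,0,0,-6,-1],
    [0,0,-17,0,0,-6,-1],
    [0,0,-25,0,0,-6,-1],
    [0,0,-33,0,0,-6,-1],
    [0,0,-41,0,0,-6,-1],
    [0,0,-49,0,0,-6,-1],
    [0,0,-57,0,0,-6,-1],
    [0,0,-65,0,0,-6,-1],
    [0,0,-73,0,0,-6,-1],
    [0,0,-81,0,0,-6,-1],
    [0,0,-87,0,0,-6,-1],
    [0,0,-90,0,0,-6,-1],
    [0,0,-90,0,0,-6,-1]
  ]
}}

```text
time_s: 22.75
ee_pos: [513.4, -17.3, 20.0]
ee_rot: [-180.0, -0.1, 122.4]
force: [-0.7, -1.3, -5.6]
gripper_width: 49.9
gripper_force: 40.0
```

Emit:
{"op": "carry_out", "data": {
  "commands": [
    [0,0,-3,0,0,0,-1],
    [0,0,-9,0,0,0,-1],
    [0,0,-17,0,0,0,-1],
    [0,0,-25,0,0,0,-1],
    [0,0,-33,0,0,0,-1],
    [0,0,-41,0,0,0,-1],
    [0,0,-49,0,0,0,-1],
    [0,0,-57,0,0,0,-1],
    [0,0,-65,0,0,0,-1],
    [0,0,-73,0,0,0,-1],
    [0,0,-81,0,0,0,-1],
    [0,0,-87,0,0,0,-1],
    [0,0,-90,0,0,0,-1],
    [0,0,-90,0,0,0,-1],
    [0,0,-90,0,0,3,-1],
    [0,0,-90,0,0,5.5,-1],
    [0,0,-90,0,0,5.5,-1],
    [0,0,-90,0,0,5.5,0.7],
    [0,0,-90,0,0,5.5,0.7],
    [0,0,-90,0,0,5.5,0.7]
  ]
}}

```text
time_s: 24.75
ee_pos: [514.8, -17.4, 15.5]
ee_rot: [-179.9, 0.1, -147.6]
force: [-0.1, -0.1, 0.1]
gripper_width: 71.2
gripper_force: 0.0
```

```bash
python3 - <<'E'
from plan import *
inG()
E
```

```text
t 24.8 ee in gauge [-170.71   -0.64   15.51] F gauge [-0.14 -0.09  0.06] tau [ 0.18 -0.12 -0.  ] rot [-1.7995e+02  1.3000e-01 -1.4759e+02] w 71.2 0.0 q [  -3.   25.  112.    0.   42. -126.]
```

Emit:
{"op": "carry_out", "data": {
  "commands": [
    [0,0,0,0,0,-15,0.7],
    [0,0,0,0,0,-45,0.7],
    [0,0,4,0,0,-80,0.7],
    [0,0,12,0,0,-95.5,0.7],
    [0,0,20,0,0,-95.5,0.7],
    [0,0,28,0,0,-95.5,0.7],
    [0,0,36,0,0,-95.5,0.7],
    [0,0,44,0,0,-95.5,0.7],
    [0,0,52,0,0,-95.5,0.7],
    [0,0,60,0,0,-95.5,0.7],
    [0,0,68,0,0,-95.5,0.7],
    [0,0,76,0,0,-95.5,0.7],
    [0,0,84,0,0,-95.5,0.7],
    [0,0,90,0,0,-95.5,0.7]
  ]
}}

```text
time_s: 26.15
ee_pos: [514.3, -17.4, 110.9]
ee_rot: [179.9, 0.0, 122.1]
force: [1.0, 0.3, -0.4]
gripper_width: 77.6
gripper_force: 0.0
```

Emit:
{"op": "carry_out", "data": {
  "commands": [
    [0,0,8,0,0,0,0.7],
    [0,0,16,0,0,0,0.7],
    [0,0,24,0,0,0,0.7],
    [0,0,32,0,0,0,0.7],
    [0,0,40,0,0,0,0.7],
    [0,0,48,0,0,0,0.7],
    [0,0,56,0,0,0,0.7],
    [0,0,64,0,0,0,0.7],
    [0,0,72,0,0,0,0.7],
    [0,0,80,0,0,0,0.7],
    [0,0,87,0,0,0,0.7],
    [0,0,90,0,0,0,0.7],
    [0,0,90,0,0,0,0.7],
    [0,0,90,0,0,0,0.7]
  ]
}}

```text
time_s: 27.55
ee_pos: [514.2, -17.4, 110.8]
ee_rot: [180.0, -0.1, 32.5]
force: [-0.9, -0.9, 0.3]
gripper_width: 78.2
gripper_force: 0.0
```

```bash
python3 - <<'E'
from plan import *
inG()
save(gw(-171.5,0,110),tool(GY,0))
go([(gw(-215,0,105),tool(GY,46))])
E
```

```text
t 27.6 ee in gauge [-171.2    -0.35  110.77] F gauge [-1.26 -0.23  0.29] tau [ 0.03 -0.01  0.02] rot [ 1.7998e+02 -8.0000e-02  3.2480e+01] w 78.2 0.0 q [ -3.  18. 106.   0.  56.  54.]
[0.0, 46.0, 0.0, -43.5, -0.0, 5.0] ang 46.0 dist 44.0
```

Emit:
{"op": "carry_out", "data": {
  "commands": [
    [0,6,0,-8,0,0,0.7],
    [0,14,0,-18,0,1,0.7],
    [0,22,0,-28,0,2,0.7],
    [0,30,0,-36,0,3,0.7],
    [0,38,0,-43.5,0,5,0.7],
    [0,46,0,-43.5,0,5,0.7],
    [0,46,0,-43.5,0,5,0.7],
    [0,46,0,-43.5,0,5,0.7],
    [0,46,0,-43.5,0,5,0.7],
    [0,46,0,-43.5,0,5,0.7],
    [0,46,0,-43.5,0,5,0.7],
    [0,46,0,-43.5,0,5,0.7],
    [0,46,0,-43.5,0,5,0.7],
    [0,46,0,-43.5,0,5,0.7]
  ]
}}

```text
time_s: 28.95
ee_pos: [477.9, -40.5, 106.0]
ee_rot: [179.9, -46.1, 32.6]
force: [-0.9, 0.1, 0.3]
gripper_width: 77.4
gripper_force: 0.0
```

```bash
python3 - <<'E'
from plan import *
inG()
a=grab_frame('top'); cv2.imwrite('pics/t5.png',a[:,:,::-1])
cv2.imwrite('pics/d5.png',cv2.resize(a[225:305,320:400],None,fx=6,fy=6,interpolation=cv2.INTER_CUBIC)[:,:,::-1])
E
```

```text
t 28.9 ee in gauge [-214.23   -0.32  106.  ] F gauge [-0.7   0.51  0.33] tau [-0.29  0.32  0.  ] rot [179.89 -46.08  32.58] w 77.4 0.0 q [-34.  14. 137.  83.  42. -48.]
```

View pics/d5.png

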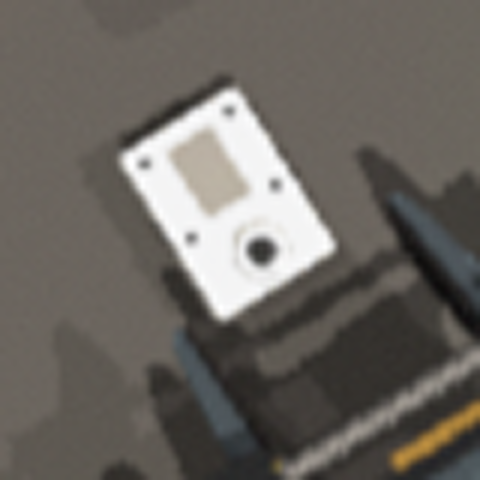

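The plain end now faces the gauge. The corners are (236,85), (336,247), (222,323) and (120,157), with the boss at (261,251).

```bash
python3 - <<'E'
from fit import *
from plan import *
o=('top',[[35,-25,50],[-35,-25,50],[-35,25,50],[35,25,50],[-22,0,62]],px([[236,85],[336,247],[222,323],[120,157],[261,251]],6,(320,225)))
x,r=fit([o],[515,-16,32]); a=np.radians(GY); d=x[:2]-G
hx,hy=d[0]*np.cos(a)+d[1]*np.sin(a),-d[0]*np.sin(a)+d[1]*np.cos(a)
print(x,r.round(1),hx,hy)
L=46; c,s=np.cos(np.radians(L)),np.sin(np.radians(L))
gx,gz=hx-35+9,30.5
go([(gw(gx+19*s,0,gz-19*c+.2),tool(GY,L))])
p,r=load(); front=hx+35; print('front',front,'to home(8.5)',8.5-front)
u=gw(1,0,0)-gw(0,0,0); n=8.5-front
p=p+[0,0,.3]
go([(p+(n-5)*u,r)])
E
```

```text
[514.30884299 -17.6058642   32.28646257] [-0.1  0.1  0.3  0.2 -0.2 -0.4 -0.2  0.   0.2  0.1] -171.23542596052417 -0.5369178349761938
[0.0, 0.0, 0.0, -41.1, 0.0, 83.4] ang 0.0 dist 93.0
front -136.23542596052417 to home(8.5) 144.73542596052417
[0.0, 0.0, 0.0, 97.3, 0.0, 100.3] ang 0.0 dist 140.0
```

Emit:
{"op": "carry_out", "data": {
  "commands": [
    [0,0,0,-4,0,9,0.7],
    [0,0,0,-12,0,25,0.7],
    [0,0,0,-25,0,51,0.7],
    [0,0,0,-35,0,71,0.7],
    [0,0,0,-39,0,79,0.7],
    [0,0,0,-41.1,0,83.4,0.7],
    [0,0,0,-41.1,0,83.4,0.7],
    [0,0,0,-41.1,0,83.4,0.7],
    [0,0,0,-41.1,0,83.4,-1],
    [0,0,0,-41.1,0,83.4,-1],
    [0,0,0,-41.1,0,83.4,-1],
    [0,0,0,-41.1,0,83.4,-1],
    [0,0,0,-41.1,0,83.4,-1]
  ]
}}

```text
time_s: 30.3
ee_pos: [504.2, -23.9, 18.5]
ee_rot: [179.9, -46.1, 32.4]
force: [-1.7, -1.9, 3.1]
gripper_width: 50.0
gripper_force: 40.0
```

Emit:
{"op": "carry_out", "data": {
  "commands": [
    [0,0,0,2.2,0,1.9,-1],
    [0,0,0,6.2,0,6.1,-1],
    [0,0,0,12.2,0,12.3,-1],
    [0,0,0,20,0,20.3,-1],
    [0,0,0,28,0,28.6,-1],
    [0,0,0,36,0,36.9,-1],
    [0,0,0,44,0,45.2,-1],
    [0,0,0,52,0,53.5,-1],
    [0,0,0,60,0,61.7,-1],
    [0,0,0,67,0,69,-1],
    [0,0,0,74,0,76.2,-1],
    [0,0,0,80,0,82.4,-1],
    [0,0,0,85,0,87.6,-1],
    [0,0,0,89,0,91.7,-1],
    [0,0,0,92,0,94.8,-1],
    [0,0,0,94.5,0,97.4,-1],
    [0,0,0,96.3,0,99.3,-1],
    [0,0,0,97.3,0,100.3,-1],
    [0,0,0,97.3,0,100.3,-1]
  ]
}}

```text
time_s: 32.2
ee_pos: [622.2, 51.1, 18.5]
ee_rot: [180.0, -46.1, 32.4]
force: [-0.9, -0.7, -0.8]
gripper_width: 49.6
gripper_force: 40.0
```

```bash
python3 - <<'E'
from plan import *
inG()
E
```

```text
t 32.2 ee in gauge [-43.34  -0.27  18.5 ] F gauge [-1.12 -0.15 -0.78] tau [-0.29  0.36 -0.03] rot [179.99 -46.06  32.43] w 49.6 40.0 q [-12.  31. 129. 115.  34. -63.]
```

Now I'll feel forward: two 1.5 mm steps, then 1 mm steps.

Emit:
{"op": "carry_out", "data": {
  "commands": [
    [0,0,0,0.5,0,0.6,-1],
    [0,0,0,1,0,1.1,-1],
    [0,0,0,1,0,1.1,-1]
  ]
}}

```text
time_s: 32.5
ee_pos: [623.2, 51.8, 18.5]
ee_rot: [180.0, -46.1, 32.4]
force: [-3.2, -2.0, 1.7]
gripper_width: 49.8
gripper_force: 40.0
```

Emit:
{"op": "carry_out", "data": {
  "commands": [
    [0,0,0,0.5,0,0.6,-1],
    [0,0,0,1,0,1.1,-1],
    [0,0,0,1,0,1.1,-1]
  ]
}}

```text
time_s: 32.8
ee_pos: [624.6, 52.7, 18.5]
ee_rot: [180.0, -46.1, 32.4]
force: [-3.2, -1.2, 1.8]
gripper_width: 49.9
gripper_force: 40.0
```

Emit:
{"op": "carry_out", "data": {
  "commands": [
    [0,0,0,0.4,0,0.4,-1],
    [0,0,0,0.7,0,0.7,-1],
    [0,0,0,0.7,0,0.7,-1]
  ]
}}

```text
time_s: 33.1
ee_pos: [625.5, 53.2, 18.5]
ee_rot: [180.0, -46.1, 32.4]
force: [-3.5, -2.4, 1.8]
gripper_width: 49.8
gripper_force: 40.0
```

Emit:
{"op": "carry_out", "data": {
  "commands": [
    [0,0,0,0.2,0,0.2,-1],
    [0,0,0,0.4,0,0.4,-1],
    [0,0,0,0.4,0,0.4,-1]
  ]
}}

```text
time_s: 33.4
ee_pos: [625.9, 53.5, 18.5]
ee_rot: [180.0, -46.1, 32.4]
force: [-2.8, -1.7, 1.2]
gripper_width: 49.8
gripper_force: 40.0
```

Emit:
{"op": "carry_out", "data": {
  "commands": [
    [0,0,0,0.2,0,0.2,-1],
    [0,0,0,0.4,0,0.4,-1],
    [0,0,0,0.4,0,0.4,-1]
  ]
}}

```text
time_s: 33.7
ee_pos: [626.0, 53.6, 18.5]
ee_rot: [180.0, -46.0, 32.4]
force: [-6.2, -3.1, 3.2]
gripper_width: 50.1
gripper_force: 40.0
```

Emit:
{"op": "carry_out", "data": {
  "commands": [
    [0,0,0,0.1,0,0.1,-1],
    [0,0,0,0.2,0,0.2,-1],
    [0,0,0,0.2,0,0.2,-1],
    [0,0,0,0.2,0,0.2,-1]
  ]
}}

```text
time_s: 34.1
ee_pos: [626.0, 53.6, 18.5]
ee_rot: [180.0, -46.0, 32.4]
force: [-7.5, -3.9, 4.5]
gripper_width: 49.9
gripper_force: 40.0
```

```bash
python3 - <<'E'
from plan import *
inG()
E
```

```text
t 34.1 ee in gauge [-38.8   -0.24  18.48] F gauge [-8.41  0.67  4.54] tau [-0.44  0.42  0.  ] rot [179.99 -46.02  32.38] w 49.9 40.0 q [-12.  31. 128. 115.  33. -63.]
```

Emit:
{"op": "carry_out", "data": {
  "commands": [
    [0,0,0,0.1,0,0,-1],
    [0,0,0,0.1,0,0,-1],
    [0,0,0,0.1,0,0,-1],
    [0,0,0,0.1,0,0,-1],
    [0,0,0,0.1,0,0,-1],
    [0,0,0,0.1,0,0,-1],
    [0,0,0,0.1,0,0,-1],
    [0,0,0,0.1,0,0,-1],
    [0,0,0,0.1,0,0,-1],
    [0,0,0,0.1,0,0,-1],
    [0,0,0,0.1,0,0,-1],
    [0,0,0,0.1,0,0,-1],
    [0,0,0,0.1,0,0,-1],
    [0,0,0,0.1,0,0,-1],
    [0,0,0,0.1,0,0,-1]
  ]
}}

```text
time_s: 35.6
ee_pos: [626.0, 53.6, 18.5]
ee_rot: [180.0, -46.0, 32.4]
force: [-8.0, -5.0, 4.5]
gripper_width: 50.2
gripper_force: 40.0
```

```bash
python3 - <<'E'
from plan import *
inG()
E
```

```text
t 35.6 ee in gauge [-38.8   -0.21  18.48] F gauge [-9.45  0.05  4.45] tau [-0.49  0.49 -0.05] rot [179.99 -46.01  32.38] w 50.2 40.0 q [-12.  31. 128. 115.  33. -63.]
```

Emit:
{"op": "carry_out", "data": {
  "commands": [
    [0,0,0,0,0,0,-1],
    [0,0,0,0,0,0,-1]
  ],
  "force": 8
}}

```text
time_s: 35.8
ee_pos: [626.0, 53.7, 18.5]
ee_rot: [180.0, -46.0, 32.4]
force: [-8.0, -3.3, 5.2]
gripper_width: 49.9
gripper_force: 8.0
```

Emit:
{"op": "carry_out", "data": {
  "commands": [
    [0,0,0,0,0,0,0.5],
    [0,0,0,0,0,0,0.5],
    [0,0,0,0,0,0,0.6],
    [0,0,0,0,0,0,0.6]
  ]
}}

```text
time_s: 36.2
ee_pos: [627.0, 54.2, 18.7]
ee_rot: [180.0, -46.1, 32.4]
force: [0.5, -0.6, 0.4]
gripper_width: 72.9
gripper_force: 0.0
```

```bash
python3 - <<'E'
from plan import *
inG()
a=grab_frame('top');b=grab_frame('side')
f=lambda i:cv2.resize(i,None,fx=7,fy=7,interpolation=cv2.INTER_CUBIC)[:,:,::-1]
cv2.imwrite('pics/d6.png',np.hstack([f(a[170:250,290:345]),f(b[230:310,245:300])]))
E
```

```text
t 36.2 ee in gauge [-37.59  -0.33  18.73] F gauge [ 0.12 -0.78  0.44] tau [-0.19  0.41  0.02] rot [179.98 -46.1   32.45] w 72.9 0.0 q [-12.  31. 128. 115.  34. -63.]
```

View pics/d6.png

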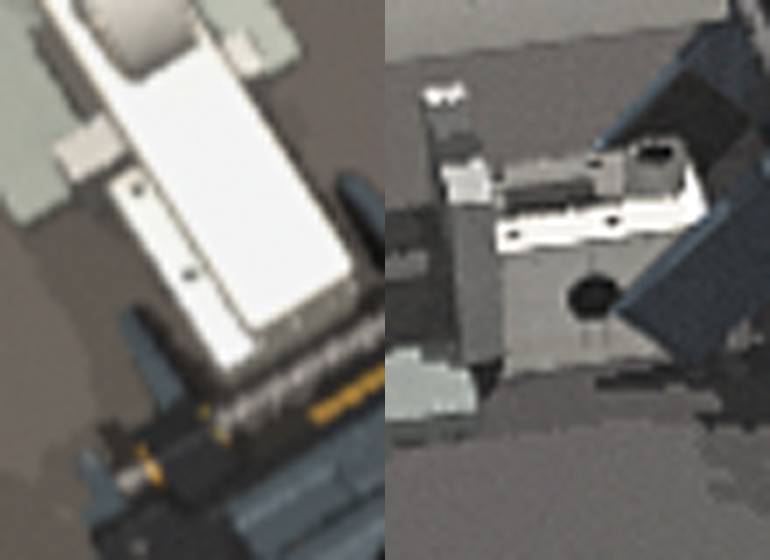

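Released. The plain end sits against the stop at (497,250) in the right half. That was my 11th picture, one over the limit of 10, so I'll view no more and check numerically from here. I'll retract along the tool axis.

```bash
python3 - <<'E'
from workcell import *
import numpy as np
np.save('b6.npy',grab_frame('side'))
E
```

Emit:
{"op": "carry_out", "data": {
  "commands": [
    [0,0,0,0,0,-4,0.6],
    [0,0,0,0,0,-12,0.6],
    [0,0,0,0,0,-25,0.6],
    [0,0,0,0,0,-42,0.6],
    [0,0,0,0,0,-62,0.6],
    [0,0,0,0,0,-85,0.6],
    [0,0,0,0,0,-105,0.6],
    [0,0,0,0,0,-115,0.6],
    [0,0,0,0,0,-120,0.6],
    [0,0,0,0,0,-120,0.6]
  ]
}}

```text
time_s: 37.35
ee_pos: [553.5, 7.3, 102.6]
ee_rot: [179.9, -46.1, 32.4]
force: [0.0, 0.5, -0.1]
gripper_width: 72.9
gripper_force: 0.0
```

```bash
python3 - <<'E'
from plan import *
inG()
a=np.load('b6.npy').astype(np.float32).mean(2); b=grab_frame('side').astype(np.float32).mean(2)
for s in [(slice(252,284),slice(310-0-0,330))]: pass
# housing front half region and stop region: sub-pixel shift by phase correlation
for nm,(r0,r1,c0,c1) in {'housing':(252,284,314,332),'front':(250,285,300,325),'stop':(240,285,303,316)}.items():
    pass
# d6 right half: pixel = 245+(x-385)/7, 230+y/7
for nm,(r0,r1,c0,c1) in {'housing':(254,284,262,277),'stop':(241,281,250,260)}.items():
    print(nm,cv2.phaseCorrelate(a[r0:r1,c0:c1].copy(),b[r0:r1,c0:c1].copy()),np.abs(a-b)[r0:r1,c0:c1].mean())
# bystanders vs first images
t0=cv2.imread('pics/top0.png').astype(float).mean(2); t=grab_frame('top').astype(float).mean(2)
for nm,(u,v) in {'mouse':(188,254),'ball':(450,155),'ring':(478,265),'gauge':(285,130)}.items():
    print(nm,np.abs(t-t0)[v-18:v+18,u-18:u+18].mean())
E
```

```text
t 37.4 ee in gauge [-124.83   -0.55  102.63] F gauge [ 0.29  0.42 -0.12] tau [-0.21  0.3   0.03] rot [179.9  -46.11  32.45] w 72.9 0.0 q [-21.  17. 132.  91.  35. -44.]
housing ((0.5172437733652595, 0.040303037747449366), 0.9778431105613709) 2.8274078
stop ((-0.0144296064018814, -0.10205426200485945), 0.9925644238293171) 2.5449996
mouse 1.1802983539094651
ball 0.8161008230452673
ring 0.765432098765432
gauge 0.7551440329218113
```

```bash
python3 - <<'E'
from plan import *
a=np.load('b6.npy'); bs=[grab_frame('side') for _ in range(3)]
a=a.astype(np.float32).mean(2); b=np.mean([x.astype(np.float32).mean(2) for x in bs],0).astype(np.float32)
k=6; up=lambda i:cv2.resize(i,None,fx=k,fy=k,interpolation=cv2.INTER_CUBIC)
for nm,(r0,r1,c0,c1) in {'dot':(259,268,258,268),'hole':(268,277,269,277),'front edge':(268,280,256,266),'tag':(255,261,261,272),'stoptop':(250,262,250,260),'stop2':(240,250,248,258)}.items():
    T=up(a)[r0*k:r1*k,c0*k:c1*k]; m=2*k
    S=up(b)[r0*k-m:r1*k+m,c0*k-m:c1*k+m]
    q=cv2.minMaxLoc(cv2.matchTemplate(S,T,cv2.TM_CCOEFF_NORMED)); print(nm,(np.array(q[3])-m)/k,round(q[1],3))
E
```

```text
dot [0. 0.] 1.0
hole [0. 0.] 0.999
front edge [0. 0.] 0.996
tag [0. 0.] 0.999
stoptop [0. 0.] 0.999
stop2 [0. 0.] 0.999
```

```bash
python3 -c "
from workcell import workorder
print(workorder.job_done())"
```

```text
the job is handed in; nothing more can be done
None
```

The job is handed in at about 38 s: both ends were pressed home (boss end about 8 N, plain end about 9 N at the wrist, over 1 s each), and the housing stands plain end against the stop with the robot clear; flushness and plunger were judged from force and images, not measured directly, and I viewed 11 pictures, one over the limit of 10.

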